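# Hold an eraser in the ratchet clamp for carving

## Robot

A 7-joint arm with a two-finger parallel gripper is mounted at the origin on a cart in front of the work surface, level with it; the furniture and walls round the work are solid. World frame = base frame: x ahead of the robot, y to its left, z up, the work surface at z = 0. Lengths are in m, angles in rad, forces in N, time in s.
With the tool pointing down it reaches from about 0.4 to 0.875 m from the base axis. Payload 6.5 kg.
Tool frame: the origin (TCP) lies midway between the tips of the shut fingers; the grasp point (between the pads) lies 19 mm behind it (env.grip_point_offset is the distance from the TCP to the grasp point, in m); z points along the fingers, y is the line along which they close (so a half turn about z gives the same grasp; the last joint's range is limited). The gripper opens to 88 mm and grips with 3 to 60 N. Pads are 18 mm wide; open, the fingers measure 123 mm over their backs; the gripper's body (75 mm by 187 mm) begins 45 mm behind the grasp point.
Start: joints at [-1.406, 0.536, -0.004, 1.538, 0.003, 1.067, -0.071], TCP at [0.149, 0.633, 0.239] pointing down, gripper open.
Joint ranges: [-2.7, 2.7], [-0.37, 2.16], [-1.27, 1.26], [0.24, 2.4], [-1.31, 4.45], [0.19, 1.91], [-2.76, 2.76]. Speed limits (rad/s): [2.39, 2.39, 3.14, 3.14, 3.14, 3.14, 3.14].

## Interface

Orientations are given as a unit quaternion [x, y, z, w].
In Python, from bench import env, viewer, models gives the robot as it stands.
- The arm moves only by the tool jog_arm, never from a script. Its argument "targets" is one flat list of numbers, 7 for each row, row after row: the shift along the world's x, y, z in m, then the turn, a rotation vector about the world's x, y, z in degrees, then the finger opening in m, from 0 to 0.0881. A call has 1 to 20 rows; each row is the pose to reach, as a shift and turn from the pose commanded when the call began; what a row does not reach only later rows make up. A row lasts 1/8 s, in which the tool goes at most 62.5 mm and 10.7 degrees, less where a joint would pass 70% of its speed; a pose out of reach is approached as far as the arm can. A call with a gripper value outside its range is refused whole. The fingers move at their own pace and stop on an object; "squeeze" is the grip in N (left out, the last holds). Time passes only in rows, so rows that repeat a pose let the fingers close. It gives the time, the measured TCP pose, the force, the opening and the grip force at its end, in the units of the state.
- env.get_obs(): the state, without advancing time (a new reading comes with each control period).
- viewer.grab_frame(name): name is "scene" or "top" or "wrist"; returns a dict with "pixels" (480x640x3 uint8, red, green, blue), "mtx" (3x3 intrinsics, pixels), "R" (3x3) and "t" (3): a world point X has camera coordinates R X + t. Camera axes: x right, y down, z forward; pixel columns grow to the right and rows downward; lengths in m; the calibration is good to about 2 mm. The wrist camera is an equidistant fisheye: a pixel r from the principal point sees the ray r / f radians off the axis. A picture is of the moment at which its call begins. There is no depth.
- env.finish_job(): hands the job in; it is judged then, once.
Trained networks look in a picture, given as the dict that the camera call returned (one of the last four; its "shot" number tells which), for a name from the list of things; names that differ only in an ending like _2 or _b are one class to them, and where a whole thing is asked for, a point or a joint stands for the part that bears it (a point fixed in the world has none). Each returns a list of dicts, best first, with "conf" (0 to 1); they miss things now and then, are a little off and sometimes report something else, mostly with a low value. They report only what shows in the picture. A call takes as long as a camera call. They do not tell look-alikes from the thing itself.
- models.find_in(picture, query): "bbox" ([left, top, right, bottom] in pixels, round what is visible of it).
- models.trace(picture, query): "mask" (480x640 bool, what is visible of it) and "bbox" ([left, top, right, bottom] in pixels, round what is visible of it).
- models.spot_point(picture, query): "location" ([column, row] in pixels: a listed point, or the origin of a listed thing).
The state is a dict: "time_s": time; "joint_pos": joint angles; "joint_velocities": joint speeds; "effort": joint torques, N m; "tcp_pos": TCP position; "tool_rot": TCP orientation; "wrist_force": force on the tool from outside, world axes, zero at the start; "torque": the same for the moment, N m; "grip_width": finger opening in m; "finger_force": force on a finger pad.
Only numpy, scipy, OpenCV 4.12 (cv2) and the standard library are available. Lean on these libraries where they do the work, as an engineer would, in place of code of your own. Each camera call takes 0.05 s, during which the arm holds its last target. There are 200 camera calls.

## Task

The white eraser is to be carved into a stamp. Lay it flat on the metal bed of the ratchet clamp, lengthwise between the sprung rubber pad and the fence, then swing the clamp's lever back and forth until the pad has come up to the eraser and gone two or three clicks further by feel, so that the eraser is held firmly but not squashed. Move the jaw by its lever only, leave the lever swung fully back at its rest, and leave the other things on the table where they are.

Things in the scene. Friction and masses are not known exactly. Their poses are not given: they have to be found in the camera images.
- clamp: Ratchet carving clamp fixed to the table: pale wooden base 190 x 230 x 12 mm with a toothed steel wheel, a lever on top of it, a jaw carriage and a bed. Origin: underside, near the base's middle. The jaw moves along the clamp's +y, the lever reaches out to its -x, z is up. Only the lever handle stands more than 60 mm above the table.
- bed (a point): Middle of the top of the aluminium bed, 20 mm above the table; the bed is 36 mm wide (clamp x) and 98 mm long (clamp y). An aluminium fence block 44 mm wide, 36 mm above the table, stands across it, 34 to 54 mm in front of the pad's face at the start (set differently each time, not measured). The pad pushes the eraser along the bed to the fence.
- pad: Dark rubber pad (36 mm wide along x, 12 mm high, 5 mm thick) in front of the jaw carriage, above the bed, on two pins with springs: it yields backward against the jaw at 3.5 N a millimetre, up to 13 mm. Axes parallel to the clamp's. Its origin does not lie on the pad: use point pad_face.
- pad_face (a point): Centre of the pad's front face, 26.5 mm above the table; y points from the pad to the fence, x across the bed. The eraser fits in with its length along x, centred on the pad, its centre 16 mm in front of this face. Its ends then overhang pad, bed and fence, with free room for a finger beyond each end.
- eraser: White vinyl eraser, 22 x 58 x 12 mm, about 30 g, lying flat on the table at the right. Origin: centre of its underside; y along its 58 mm length, z up.
- eraser_center (a point): Centre of the eraser, half-way up.
- lever (a joint): Lever angle in rad: 0 at its rest stop, growing anticlockwise seen from above to 0.75 at the far stop. The lever points from its axis at 2.767 + joint value (anticlockwise from the clamp's x axis). Swung forward (growing) it turns the wheel and moves the jaw toward the fence; swung back it leaves the wheel where it is. The lever stays where it is left.
- wheel (a point): Centre of the toothed wheel, 84 mm across, 38 mm above the table. 30 teeth: a notch is 0.209 rad and 3.5 mm of jaw travel; a second pawl keeps each completed notch, what is driven beyond it springs back. On a forward swing from rest the pawl takes hold at about 0.06 rad of lever angle; notches are completed at about 0.28, 0.49 and 0.70, three in a full swing.
- handle (a point): On the axis of the upright round wooden handle post at the lever's end, 81 mm above the table. Post: 16 mm diameter, from 56 to 106 mm above the table, 90 mm from the lever's axis. The lever bar below has its top 53.5 mm above the table.
- lever_axis (a point): Point on the lever's vertical axis, 81 mm above the table. Idle forward swings take up to 3 N at the handle, less at standstill, much the same each time at the same lever angle. Once pad and fence press on the eraser, each notch adds about 12 N of pad force, and each 12 N adds about 2 N to the push at the handle. Firm is a pad force of 9 to 40 N; above 40 N the eraser is squashed.
- lino_block: Bystander: brown lino block, 75 x 100 x 9 mm, lying flat at the left. Origin: centre of underside.
- rubber_stamp: Bystander: wooden hand stamp with a knob, 30 x 42 x 60 mm, standing at the right behind the eraser. Origin: centre of underside.
- glue_stick: Bystander: glue stick, 24 x 96 x 24 mm, lying at the right near the table's front edge. Origin: centre of underside.
Not all that is in view belongs to the job. Leave any orange or pink look-alike of the eraser alone.

How it is judged:
By the outcome, as a careful person would: the job done as asked, in the order asked, and still so for the second after the job is handed in, with the robot touching nothing.
It also fails if it takes over 72 s, if anything falls off the work surface, if the arm or the gripper's body presses on something with over 40 N, if the wrist force passes 120 N, or if a joint passes its speed limit or range.

## Working session

There is one attempt and no reset: what is moved stays moved. The work goes in short steps, Python scripts to look and compute and a tool call to move; the robot and the scene stay as the last step left them, time stands still between calls to the robot, and variables do not carry over. Pictures are saved under pics/ and viewed, at most 10 in all, crops included, and the job is handed in when it is done.

Besides the shell and the picture viewer there is one more tool, called after "Request:" as name(argument=value, ...) on one line, values as JSON. jog_arm: Moves the arm, as the interface text tells. Its arguments: {"type":"object","properties":{"targets":{"type":"array","items":{"type":"number"}},"squeeze":{"type":"number"}},"required":["targets"]}

```bash
mkdir -p pics; cat > h.py <<'E'
import numpy as np, cv2
from bench import env, viewer, models
def ray(p,uv):
    K=p["mtx"];R=np.array(p["R"]);t=np.array(p["t"])
    d=np.linalg.inv(K)@np.array([uv[0],uv[1],1.0]); return -R.T@t, R.T@d
def onz(p,uv,z):
    c,d=ray(p,uv); return c+d*(z-c[2])/d[2]
def save(p,n,crop=None,s=1):
    im=cv2.cvtColor(p["pixels"],cv2.COLOR_RGB2BGR)
    if crop: im=im[crop[1]:crop[3],crop[0]:crop[2]]
    cv2.imwrite("pics/"+n,cv2.resize(im,None,fx=s,fy=s,interpolation=cv2.INTER_CUBIC))
E
python3 - <<'E'
from h import *
np.set_printoptions(precision=4,suppress=True)
Z=dict(clamp=0,bed=.02,pad_face=.0265,eraser_center=.006,wheel=.038,handle=.081,lever_axis=.081,lino_block=0,rubber_stamp=0,glue_stick=0)
for n in ("top","scene"):
    p=viewer.grab_frame(n); save(p,n+"0.png")
    for k,z in Z.items():
        for r in models.spot_point(p,k)[:3]:
            print(n,k,round(r["conf"],2),np.round(r["location"],1),onz(p,r["location"],z))
print(env.get_obs())
E
```

```text
top clamp 0.7 [293.9 191.7] [0.6096 0.0329 0.    ]
top bed 0.85 [263.7 182.1] [0.6276 0.1007 0.02  ]
top bed 0.73 [433.5 303.8] [ 0.355  -0.2756  0.02  ]
top pad_face 0.42 [280.7 185.3] [0.619  0.0621 0.0265]
top eraser_center 0.74 [402.1 244.4] [ 0.488  -0.2115  0.006 ]
top eraser_center 0.65 [372.1 273.1] [ 0.4234 -0.1427  0.006 ]
top eraser_center 0.63 [469.8 277.2] [ 0.414  -0.3625  0.006 ]
top wheel 0.9 [310.3 203.9] [ 0.5749 -0.0039  0.038 ]
top handle 0.97 [304.  245.2] [0.4791 0.0104 0.081 ]
top handle 0.35 [265.9 180.3] [0.6186 0.0919 0.081 ]
top lever_axis 0.6 [310.8 202.4] [ 0.5708 -0.0042  0.081 ]
top lino_block 0.71 [147.4 222. ] [0.5395 0.3639 0.    ]
top rubber_stamp 0.53 [439.  179.2] [ 0.6394 -0.301   0.    ]
top glue_stick 0.83 [431.  303.2] [ 0.3562 -0.2748  0.    ]
top glue_stick 0.17 [292.9 191.7] [0.6096 0.0352 0.    ]
scene clamp 0.88 [330.8 232.5] [0.6117 0.0276 0.    ]
scene bed 0.73 [455.1 332.5] [ 0.4756 -0.3217  0.02  ]
scene bed 0.56 [402.6 372. ] [ 0.3459 -0.2661  0.02  ]
scene pad_face 0.51 [320.4 214.3] [0.6298 0.0673 0.0265]
scene pad_face 0.39 [454.3
[... 482 characters left out ...]
.7 [468.8 273.7] [ 0.6546 -0.2993  0.    ]
scene glue_stick 0.81 [402.3 377. ] [ 0.3477 -0.2678  0.    ]
scene glue_stick 0.64 [452. 332.] [ 0.4885 -0.3158 -0.    ]
{'time_s': 1.1, 'joint_pos': array([-1.4062,  0.5364, -0.0044,  1.5379,  0.0026,  1.0673, -0.0712]), 'joint_velocities': array([-0.0003, -0.0006, -0.0017, -0.0006,  0.0002, -0.0008, -0.0013]), 'effort': array([ -0.    , -57.0919,   0.99  , -25.1922,  -0.0563,   0.0108,
         0.    ]), 'tcp_pos': array([0.1487, 0.6328, 0.2387]), 'tool_rot': array([0.1151, 0.9934, 0.    , 0.    ]), 'wrist_force': array([ 0.5824, -0.5786,  0.1744]), 'torque': array([0.0131, 0.027 , 0.0316]), 'finger_force': 0.0, 'grip_width': 0.08815222637676799}
```

View images.

View pics/top0.png

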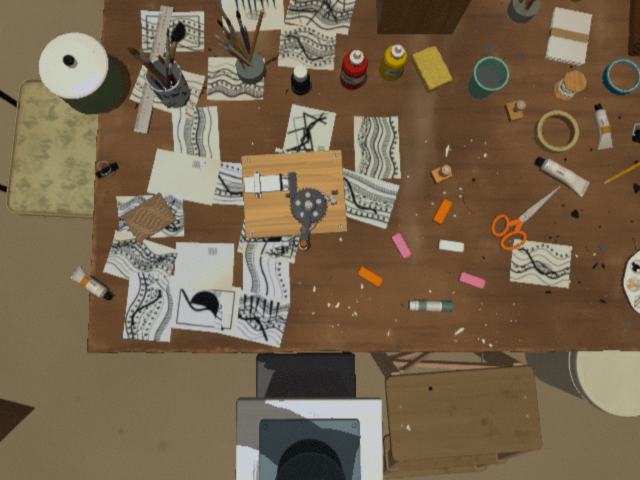

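View pics/scene0.png

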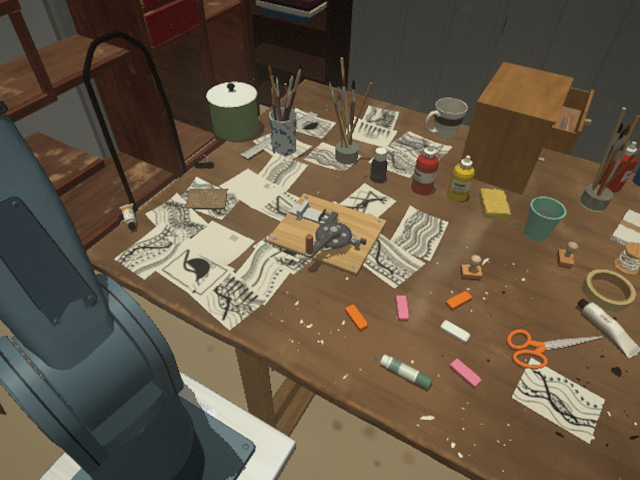

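```bash
python3 - <<'E'
from h import *
np.set_printoptions(precision=4,suppress=True)
for n,roi in (("top",(425,230,480,262)),("scene",(435,315,478,348))):
    p=viewer.grab_frame(n)
    im=p["pixels"][roi[1]:roi[3],roi[0]:roi[2]].astype(int)
    m=((im.min(2)>150)&(im.max(2)-im.min(2)<40)).astype(np.uint8)
    k,l,s,c=cv2.connectedComponentsWithStats(m); i=1+np.argmax(s[1:,4])
    ys,xs=np.where(l==i); pts=np.array([onz(p,(x+roi[0],y+roi[1]),.012)[:2] for x,y in zip(xs,ys)],np.float32)
    print(n,s[i],cv2.minAreaRect(pts),pts.mean(0))
    for k in("clamp","pad_face"):
        for r in models.find_in(p,k)[:2]: print(k,r)
E
```

```text
top [ 15  11  24  10 193] ((0.48505347967147827, -0.32127469778060913), (0.05220073461532593, 0.0192478746175766), 81.83588409423828) [ 0.485  -0.3209]
clamp {'bbox': [242.9, 150.1, 346.3, 246.1], 'conf': 0.94}
scene [  6   5  29  21 259] ((0.4873916506767273, -0.31964901089668274), (0.05542302131652832, 0.021382587030529976), 82.19286346435547) [ 0.4873 -0.3199]
clamp {'bbox': [270.2, 198.3, 388.4, 275.1], 'conf': 0.64}
pad_face {'bbox': [320.6, 212.4, 331.1, 220.4], 'conf': 0.58}
```

Request:
jog_arm(targets=[0.04,-0.04,0,0,0,0,0.088,0.08,-0.08,0,0,0,0,0.088,0.12,-0.12,0,0,0,0,0.088,0.16,-0.16,0,0,0,0,0.088,0.2,-0.2,0,0,0,0,0.088,0.24,-0.25,0,0,0,2,0.088,0.28,-0.3,0,0,0,4,0.088,0.3,-0.35,0,0,0,6,0.088,0.305,-0.41,0,0,0,8,0.088,0.31,-0.47,0,0,0,10,0.088,0.31,-0.53,0,0,0,13,0.088,0.31,-0.59,0,0,0,13,0.088,0.31,-0.65,0,0,0,13,0.088,0.31,-0.71,0,0,0,13,0.088,0.31,-0.77,0,0,0,13,0.088,0.31,-0.83,0,0,0,13,0.088,0.31,-0.89,0,0,0,13,0.088,0.31,-0.93,0,0,0,13,0.088,0.31,-0.953,0,0,0,13,0.088,0.31,-0.953,0,0,0,13,0.088])

```text
time_s: 3.9
tcp_pos: [0.4582, -0.3219, 0.2388]
tool_rot: [0.003, 1.0, -0.0, 0.0]
wrist_force: [-0.5, -0.5, -0.4]
grip_width: 0.0882
finger_force: 0.0
```

Request:
jog_arm(targets=[0.0275,0.0015,-0.06,0,0,-4,0.088,0.0275,0.0015,-0.12,0,0,-8,0.088,0.0275,0.0015,-0.17,0,0,-8,0.088,0.0275,0.0015,-0.21,0,0,-8,0.088,0.0275,0.0015,-0.235,0,0,-8,0.088,0.0275,0.0015,-0.235,0,0,-8,0.088,0.0275,0.0015,-0.235,0,0,-8,0.05,0.0275,0.0015,-0.235,0,0,-8,0.05,0.0275,0.0015,-0.235,0,0,-8,0.05,0.0275,0.0015,-0.235,0,0,-8,0.05,0.0275,0.0015,-0.235,0,0,-8,0.05], squeeze=12)

```text
time_s: 5.28
tcp_pos: [0.4864, -0.3186, 0.0041]
tool_rot: [0.072, 0.997, 0.0, 0.0]
wrist_force: [-0.7, 1.9, 5.3]
grip_width: 0.0577
finger_force: 12.0
```

Request:
jog_arm(targets=[0,0,0.05,0,0,0,0.05,0,0,0.11,0,0,-5,0.05,0.01,0.03,0.16,0,0,-15,0.05,0.02,0.08,0.18,0,0,-25,0.05,0.04,0.13,0.2,0,0,-35,0.05,0.06,0.18,0.2,0,0,-45,0.05,0.08,0.23,0.2,0,0,-55,0.05,0.1,0.28,0.2,0,0,-65,0.05,0.11,0.33,0.2,0,0,-74,0.05,0.12,0.37,0.2,0,0,-80,0.05,0.12,0.39,0.2,0,0,-80,0.05,0.12,0.39,0.2,0,0,-80,0.05,0.12,0.39,0.2,0,0,-80,0.05])

```text
time_s: 6.9
tcp_pos: [0.6058, 0.0686, 0.204]
tool_rot: [0.697, 0.717, -0.0, 0.0]
wrist_force: [-0.9, -0.9, -0.3]
grip_width: 0.0583
finger_force: 12.0
```

```bash
cat >> h.py <<'E'
def unfish(p,uv):
    K=p["mtx"]; v=np.array([(uv[0]-K[0,2])/K[0,0],(uv[1]-K[1,2])/K[1,1]]); r=np.linalg.norm(v)
    return np.array([*(np.sin(r)*v/max(r,1e-9)),np.cos(r)])
def wz(p,uv,z):
    R=np.array(p["R"]);t=np.array(p["t"]); c=-R.T@t; d=R.T@unfish(p,uv); return c+d*(z-c[2])/d[2]
def wproj(p,X):
    K=p["mtx"]; c=np.array(p["R"])@X+p["t"]; th=np.arctan2(np.hypot(c[0],c[1]),c[2]); u=c[:2]/np.hypot(*c[:2])*th
    return np.array([u[0]*K[0,0]+K[0,2],u[1]*K[1,1]+K[1,2]])
E
python3 - <<'E'
from h import *
np.set_printoptions(precision=4,suppress=True)
p=viewer.grab_frame("wrist"); save(p,"w1.png")
Z=dict(clamp=0,bed=.02,pad_face=.0265,wheel=.038,handle=.081,lever_axis=.081)
for k,z in Z.items():
    for r in models.spot_point(p,k)[:2]:
        print(k,round(r["conf"],2),np.round(r["location"],1),wz(p,r["location"],z))
for k in("pad","bed","clamp"):
    for r in models.find_in(p,k)[:2]: print(k,r)
o=env.get_obs(); print(o["tcp_pos"],o["tool_rot"],o["joint_pos"],-np.array(p["R"]).T@p["t"])
E
```

```text
clamp 0.61 [314.2 234.5] [0.6086 0.0357 0.    ]
bed 0.85 [332.2 174.7] [0.6227 0.0994 0.02  ]
pad_face 0.61 [338.5 216.9] [0.6297 0.062  0.0265]
wheel 0.91 [271.8 280.6] [0.5698 0.0018 0.038 ]
wheel 0.38 [336.1 173.2] [0.6249 0.1037 0.038 ]
handle 0.76 [166.9 282.9] [0.4835 0.0156 0.081 ]
pad {'bbox': [320.7, 211.8, 360.2, 235.2], 'conf': 0.88}
bed {'bbox': [148.7, 115.7, 408.0, 338.5], 'conf': 0.97}
clamp {'bbox': [149.5, 113.0, 409.8, 338.5], 'conf': 0.89}
[0.6062 0.0712 0.2037] [ 0.696  0.718 -0.    -0.   ] [-0.7032  0.6096  0.7413  1.7122 -0.4748  1.0079  0.2394] [0.6028 0.1519 0.3511]
```

View pics/w1.png

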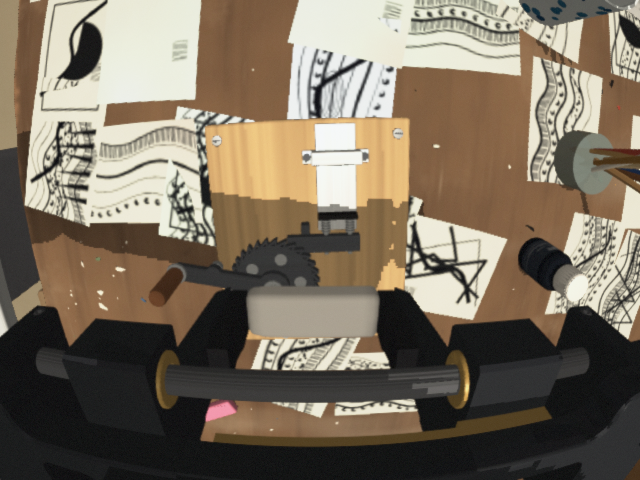

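```bash
python3 - <<'E'
from h import *
im=cv2.imread("pics/w1.png")[110:260,200:420]
cv2.imwrite("pics/w1c.png",cv2.resize(im,None,fx=3.6,fy=3.6,interpolation=cv2.INTER_CUBIC))
E
```

```text
(no output)
```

View pics/w1c.png

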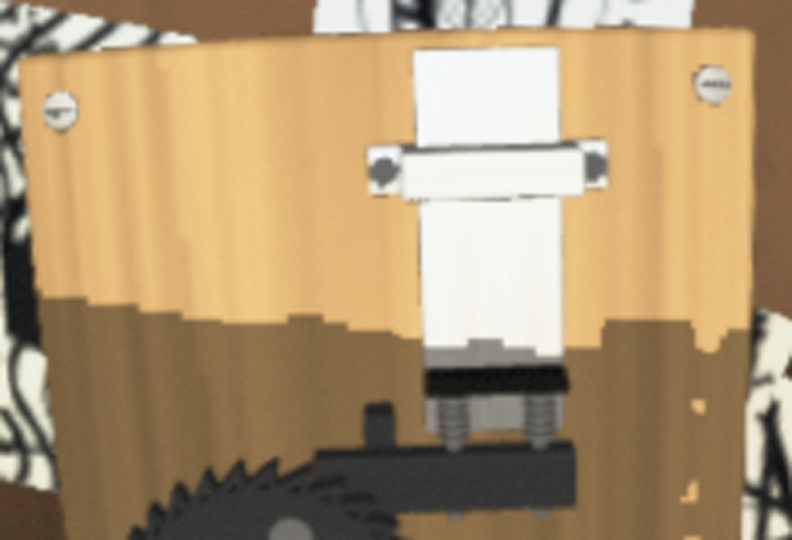

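```bash
python3 - <<'E'
from h import *
np.set_printoptions(precision=4,suppress=True)
p=viewer.grab_frame("wrist")
f=lambda c,r,z:wz(p,(200+c/3.6,110+r/3.6),z)
print("fence edge",f(403,200,.036),f(585,194,.036))
print("pad back top",f(425,396,.0325),f(567,391,.0325))
print("pad front top/bot cand",f(425,373,.0325),f(567,367,.0325),f(425,373,.0205),f(567,367,.0205))
print("bed edges",f(421,205,.02),f(425,345,.02),f(562,200,.02),f(562,350,.02),"bed far",f(414,50,.02),f(560,47,.02))
print("base corners",f(20,55,.012),f(753,28,.012))
print("carriage front",f(316,452,.036),f(575,442,.036))
# eraser in hand front top face
print("eraser corners y",wz(p,(249,290),.216-.004),wz(p,(377,290),.212))
E
```

```text
fence edge [0.6044 0.1121 0.036 ] [0.6475 0.1152 0.036 ]
pad back top [0.6114 0.063  0.0325] [0.6467 0.0655 0.0325]
pad front top/bot cand [0.6112 0.0689 0.0325] [0.6463 0.0716 0.0325] [0.6115 0.0657 0.0205] [0.6479 0.0685 0.0205]
bed edges [0.609  0.1088 0.02  ] [0.6113 0.0729 0.02  ] [0.6441 0.1114 0.02  ] [0.6464 0.0728 0.02  ] bed far [0.606  0.1473 0.02  ] [0.6417 0.1497 0.02  ]
base corners [0.5052 0.1456 0.012 ] [0.6922 0.1579 0.012 ]
carriage front [0.5848 0.0487 0.036 ] [0.6491 0.0533 0.036 ]
eraser corners y [0.5787 0.083  0.212 ] [0.6327 0.0847 0.212 ]
```

Request:
jog_arm(targets=[0.022,0.0145,-0.04,0,0,2.1,0.05,0.022,0.0145,-0.09,0,0,2.1,0.05,0.022,0.0145,-0.135,0,0,2.1,0.05,0.022,0.0145,-0.16,0,0,2.1,0.05,0.022,0.0145,-0.17,0,0,2.1,0.05,0.022,0.0145,-0.175,0,0,2.1,0.05,0.022,0.0145,-0.179,0,0,2.1,0.05,0.022,0.0145,-0.179,0,0,2.1,0.05])

```text
time_s: 8.45
tcp_pos: [0.6286, 0.0859, 0.0253]
tool_rot: [0.683, 0.731, 0.0, 0.0]
wrist_force: [0.3, 0.7, 0.0]
grip_width: 0.0579
finger_force: 12.0
```

```bash
python3 - <<'E'
from h import *
p=viewer.grab_frame("wrist"); save(p,"w2.png",(160,160,480,400),2.5)
o=env.get_obs(); print(o["tcp_pos"],o["wrist_force"])
E
```

```text
[0.62865241 0.08588355 0.02539263] [ 0.52518739  0.05014666 -0.16050173]
```

View pics/w2.png

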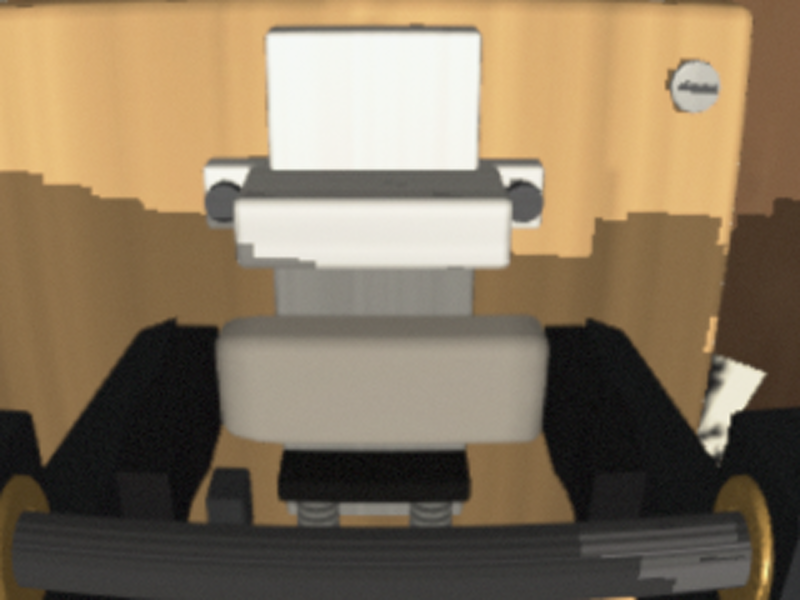

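Request:
jog_arm(targets=[-0.001,0,-0.001,0,0,0,0.05,-0.001,0,-0.001,0,0,0,0.072,-0.001,0,-0.001,0,0,0,0.072,-0.001,0,0.01,0,0,0,0.072,-0.001,0,0.05,0,0,0,0.072,-0.001,0,0.1,0,0,4,0.072,-0.02,-0.01,0.15,0,0,14,0.06,-0.05,-0.025,0.17,0,0,24,0.06,-0.08,-0.04,0.17,0,0,34,0.06,-0.1,-0.055,0.17,0,0,44,0.06,-0.12,-0.065,0.17,0,0,54,0.06,-0.14,-0.074,0.17,0,0,64,0.06,-0.147,-0.074,0.17,0,0,74,0.06,-0.147,-0.074,0.17,0,0,84,0.06,-0.147,-0.074,0.17,0,0,86,0.06,-0.147,-0.074,0.17,0,0,86,0.06])

```text
time_s: 10.5
tcp_pos: [0.4814, 0.0116, 0.1951]
tool_rot: [0.003, 1.0, 0.0, 0.0]
wrist_force: [-0.1, 0.4, 0.4]
grip_width: 0.0603
finger_force: 0.0
```

```bash
python3 - <<'E'
from h import *
np.set_printoptions(precision=4,suppress=True)
p=viewer.grab_frame("wrist"); save(p,"w3.png")
Z=dict(bed=.02,pad_face=.0265,wheel=.038,handle=.081,lever_axis=.081,eraser_center=.026)
for k,z in Z.items():
    for r in models.spot_point(p,k)[:2]:
        print(k,round(r["conf"],2),np.round(r["location"],1),wz(p,r["location"],z))
o=env.get_obs(); print(o["tcp_pos"],o["tool_rot"],o["joint_pos"],-np.array(p["R"]).T@p["t"])
for X in ([.48,.0115,.106],[.48,.0115,.056],[.571,-.002,.05]): print(wproj(p,np.array(X)))
E
```

```text
pad_face 0.54 [366.9 352.5] [0.6333 0.0687 0.0265]
wheel 0.63 [304.3 309.1] [0.5723 0.0041 0.038 ]
handle 0.72 [313.4 233.1] [0.4832 0.0127 0.081 ]
lever_axis 0.64 [303.9 334.4] [0.5723 0.0045 0.081 ]
eraser_center 0.84 [ 50.6 281.4] [ 0.5573 -0.2881  0.026 ]
eraser_center 0.81 [157.5 144.2] [ 0.4167 -0.126   0.026 ]
[0.4812 0.0118 0.1947] [ 0.0013  1.     -0.0001 -0.    ] [-0.4596  0.3266  0.4115  2.0339 -0.1772  0.8146  1.6228] [0.3972 0.0117 0.3422]
[311.7889 240.2235]
[311.7447 219.5855]
[297.3919 314.3793]
```

View pics/w3.png

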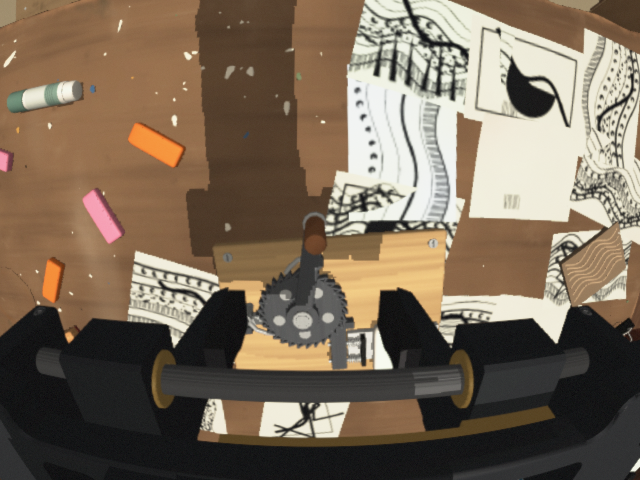

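Request:
jog_arm(targets=[0.002,0.001,-0.05,0,0,0,0.06,0.002,0.001,-0.1,0,0,0,0.06,0.002,0.001,-0.131,0,0,0,0.06,0.002,0.001,-0.131,0,0,0,0.06,0.002,0.001,-0.131,0,0,0,0.008,0.002,0.001,-0.131,0,0,0,0.008,0.002,0.001,-0.131,0,0,0,0.008,0.002,0.001,-0.131,0,0,0,0.008], squeeze=5)

```text
time_s: 11.85
tcp_pos: [0.4835, 0.0129, 0.0643]
tool_rot: [0.001, 1.0, 0.0, 0.001]
wrist_force: [0.1, 0.4, -0.0]
grip_width: 0.0223
finger_force: 0.0
```

Request:
jog_arm(targets=[0,0,0,0,0,0,0.008,0,0,0,0,0,0,0.008,0,0,0,0,0,0,0.008,0.001,0.004,0,0,0,0,0.008,0.001,0.008,0,0,0,0,0.008,0.002,0.012,0,0,0,0,0.008,0.003,0.015,0,0,0,0,0.008,0.003,0.015,0,0,0,0,0.008])

```text
time_s: 12.85
tcp_pos: [0.4862, 0.0283, 0.0636]
tool_rot: [0.001, 1.0, 0.0, -0.0]
wrist_force: [-0.2, -0.4, 1.7]
grip_width: 0.0157
finger_force: 5.0
```

Request:
jog_arm(targets=[0,0.002,0,0,0,0,0.008,0,0.002,0,0,0,0,0.008])

```text
time_s: 13.1
tcp_pos: [0.4864, 0.0295, 0.0637]
tool_rot: [0.001, 1.0, -0.0, 0.0]
wrist_force: [0.9, -1.6, -0.0]
grip_width: 0.0159
finger_force: 5.0
```

Request:
jog_arm(targets=[0.0005,0.002,0,0,0,0,0.008,0.0005,0.002,0,0,0,0,0.008])

```text
time_s: 13.35
tcp_pos: [0.4864, 0.0296, 0.0636]
tool_rot: [0.002, 1.0, -0.001, -0.0]
wrist_force: [-1.0, -7.8, 1.1]
grip_width: 0.0154
finger_force: 5.0
```

Request:
jog_arm(targets=[0.0005,0.002,0,0,0,0,0.008,0.0005,0.002,0,0,0,0,0.008])

```text
time_s: 13.6
tcp_pos: [0.4864, 0.0307, 0.0636]
tool_rot: [0.002, 1.0, -0.002, -0.001]
wrist_force: [-0.9, -9.7, 2.0]
grip_width: 0.0179
finger_force: 5.0
```

Request:
jog_arm(targets=[-0.0008,-0.0045,0,0,0,0,0.008,-0.0008,-0.0045,0,0,0,0,0.008,-0.0023,-0.0097,0,0,0,0,0.008,-0.0039,-0.0177,0,0,0,0,0.008,-0.0047,-0.0239,0,0,0,0,0.008,-0.005,-0.0293,0,0,0,0,0.008], squeeze=12)

```text
time_s: 14.35
tcp_pos: [0.4812, 0.0042, 0.0636]
tool_rot: [0.001, 1.0, 0.0, -0.001]
wrist_force: [-3.4, 4.6, 0.5]
grip_width: 0.0159
finger_force: 12.0
```

Request:
jog_arm(targets=[0.0004,-0.0108,0,0,0,0,0.008,0.0015,-0.0188,0,0,0,0,0.008])

```text
time_s: 14.6
tcp_pos: [0.4832, -0.015, 0.0636]
tool_rot: [0.001, 1.0, 0.0, -0.0]
wrist_force: [-1.6, 2.9, -0.4]
grip_width: 0.0154
finger_force: 12.0
```

Request:
jog_arm(targets=[0.0023,-0.0096,0,0,0,0,0.008,0.0054,-0.0181,0,0,0,0,0.008])

```text
time_s: 14.85
tcp_pos: [0.4892, -0.0333, 0.0637]
tool_rot: [0.001, 1.0, -0.0, 0.0]
wrist_force: [-1.9, 2.3, -0.1]
grip_width: 0.0154
finger_force: 12.0
```

Request:
jog_arm(targets=[0.0013,-0.0035,0,0,0,0,0.008,0.0013,-0.0035,0,0,0,0,0.008])

```text
time_s: 15.1
tcp_pos: [0.4904, -0.0363, 0.0637]
tool_rot: [0.001, 1.0, -0.0, -0.0]
wrist_force: [-3.5, 2.6, 1.2]
grip_width: 0.0156
finger_force: 12.0
```

Request:
jog_arm(targets=[-0.0044,0.012,0,0,0,0,0.008,-0.0067,0.0216,0,0,0,0,0.008,-0.0078,0.0296,0,0,0,0,0.008,-0.0082,0.0404,0,0,0,0,0.008,-0.0071,0.052,0,0,0,0,0.008,-0.0055,0.06,0,0,0,0,0.008,-0.0041,0.0662,0,0,0,0,0.008,-0.0041,0.0662,0,0,0,0,0.008,-0.0055,0.06,0,0,0,0,0.008,-0.0071,0.052,0,0,0,0,0.008,-0.0079,0.0458,0,0,0,0,0.008,-0.0082,0.0404,0,0,0,0,0.008])

```text
time_s: 16.6
tcp_pos: [0.4822, 0.0049, 0.0638]
tool_rot: [0.001, 1.0, 0.0, 0.0]
wrist_force: [-2.9, 3.1, -0.8]
grip_width: 0.0157
finger_force: 12.0
```

Request:
jog_arm(targets=[0.0004,-0.0108,0,0,0,0,0.008,0.0015,-0.0188,0,0,0,0,0.008])

```text
time_s: 16.85
tcp_pos: [0.4839, -0.0146, 0.0638]
tool_rot: [0.001, 1.0, 0.0, 0.0]
wrist_force: [-1.0, 3.2, -1.6]
grip_width: 0.0154
finger_force: 12.0
```

Request:
jog_arm(targets=[0.0023,-0.0096,0,0,0,0,0.008,0.0054,-0.0181,0,0,0,0,0.008])

```text
time_s: 17.1
tcp_pos: [0.4896, -0.0332, 0.0639]
tool_rot: [0.001, 1.0, -0.0, 0.0]
wrist_force: [-2.8, 1.8, 0.8]
grip_width: 0.0155
finger_force: 12.0
```

Request:
jog_arm(targets=[0.0013,-0.0035,0,0,0,0,0.008,0.0013,-0.0035,0,0,0,0,0.008])

```text
time_s: 17.35
tcp_pos: [0.4907, -0.0363, 0.0639]
tool_rot: [0.001, 1.0, -0.0, 0.0]
wrist_force: [-2.4, 1.9, 3.4]
grip_width: 0.0157
finger_force: 12.0
```

```bash
python3 - <<'E'
from h import *
p=viewer.grab_frame("wrist"); save(p,"w4.png")
p=viewer.grab_frame("scene"); save(p,"s4.png",(240,170,400,290),5)
p=viewer.grab_frame("top"); save(p,"t4.png",(230,140,360,240),6)
o=env.get_obs(); print(o["tcp_pos"],o["wrist_force"])
E
```

```text
[ 0.49068389 -0.03632002  0.06384513] [-2.77109045  1.53508256  2.34169867]
```

View pics/s4.png

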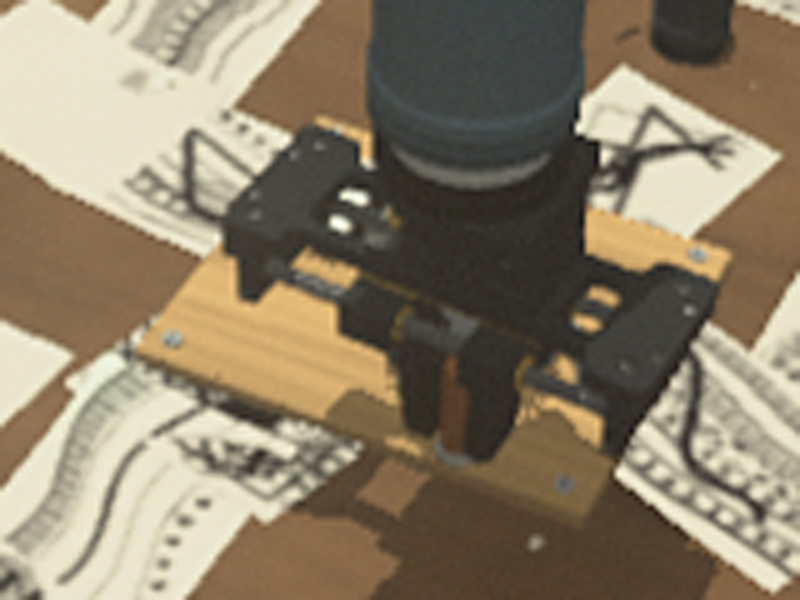

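Request:
jog_arm(targets=[-0.0044,0.012,0,0,0,0,0.008,-0.0067,0.0216,0,0,0,0,0.008,-0.0078,0.0296,0,0,0,0,0.008,-0.0082,0.0404,0,0,0,0,0.008,-0.0071,0.052,0,0,0,0,0.008,-0.0055,0.06,0,0,0,0,0.008,-0.0041,0.067,0,0,0,0,0.008,-0.0041,0.067,0,0,0,0,0.008,-0.0041,0.0655,0,0,0,0,0.03,-0.0041,0.0655,0,0,0,0,0.03,-0.0041,0.0655,0.05,0,0,0,0.03,0.03,0.08,0.1,0,0,0,0.03,0.08,0.1,0.13,0,0,0,0.03,0.13,0.12,0.136,0,0,0,0.03,0.18,0.126,0.136,0,0,0,0.03,0.19,0.126,0.136,0,0,0,0.03,0.19,0.126,0.136,0,0,0,0.03])

```text
time_s: 19.62
tcp_pos: [0.6801, 0.0899, 0.1992]
tool_rot: [0.001, 1.0, -0.0, -0.0]
wrist_force: [-0.2, -0.6, -0.2]
grip_width: 0.0301
finger_force: 0.0
```

```bash
python3 - <<'E'
from h import *
np.set_printoptions(precision=4,suppress=True)
p=viewer.grab_frame("wrist"); 
K=p["mtx"]; u,v=wproj(p,np.array([.625,.085,.03])); print(u,v)
u0=int(min(max(u-110,0),420));v0=int(min(max(v-80,0),315)); print(u0,v0)
save(p,"w5.png",(u0,v0,u0+220,v0+165),3.6)
for k,z in dict(pad_face=.0265,eraser_center=.026,handle=.081).items():
    for r in models.spot_point(p,k)[:2]: print(k,round(r["conf"],2),wz(p,r["location"],z))
E
```

```text
305.94455001468117 149.2087262030002
195 69
pad_face 0.77 [0.6274 0.086  0.0265]
eraser_center 0.95 [0.6302 0.0984 0.026 ]
eraser_center 0.77 [ 0.4906 -0.1931  0.026 ]
```

View pics/w5.png

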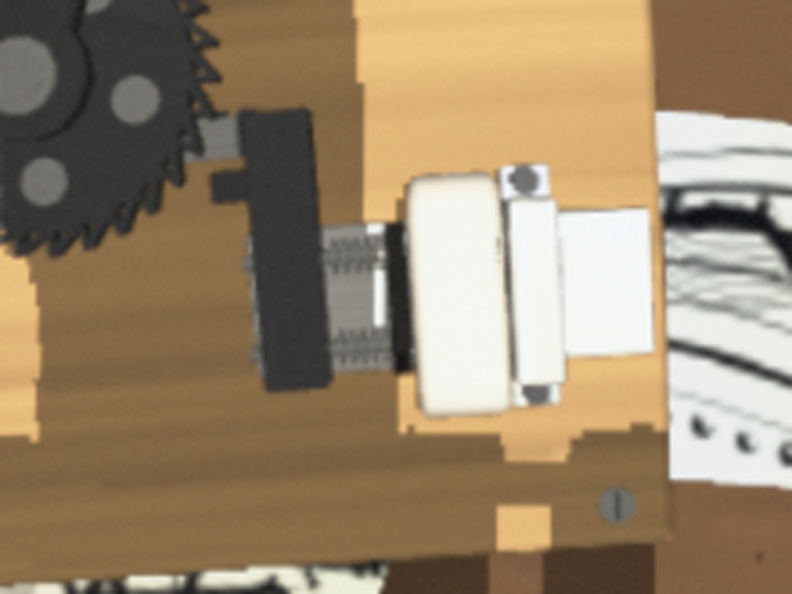

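```bash
python3 - <<'E'
from h import *
np.set_printoptions(precision=4,suppress=True)
p=viewer.grab_frame("wrist")
f=lambda c,r,z:wz(p,(195+c/3.6,69+r/3.6),z)
for n,a in dict(carr=((311,115,.036),(327,382,.036)),padback=((384,225,.0325),(393,372,.0325)),erpad=((410,200,.032),(420,390,.032)),erfence=((498,200,.032),(508,390,.032)),fence=((507,200,.036),(517,385,.036))).items():
    print(n,f(*a[0]),f(*a[1]))
E
```

```text
carr [0.583  0.0652 0.036 ] [0.6457 0.0681 0.036 ]
padback [0.609  0.0816 0.0325] [0.644  0.0835 0.0325]
erpad [0.6031 0.0877 0.032 ] [0.6484 0.0899 0.032 ]
erfence [0.6031 0.1081 0.032 ] [0.6484 0.1109 0.032 ]
fence [0.603 0.11  0.036] [0.6465 0.1127 0.036 ]
```

Request:
jog_arm(targets=[-0.05,-0.015,0,0,0,0,0.05,-0.1,-0.03,0,0,0,0,0.05,-0.15,-0.045,0,0,0,0,0.05,-0.1941,-0.0605,0,0,0,0,0.05,-0.1941,-0.0605,-0.03,0,0,0,0.05,-0.1941,-0.0605,-0.08,0,0,0,0.05,-0.1941,-0.0605,-0.136,0,0,0,0.05,-0.1941,-0.0605,-0.136,0,0,0,0.008,-0.1941,-0.0605,-0.136,0,0,0,0.008,-0.1941,-0.0605,-0.136,0,0,0,0.008,-0.1941,-0.0605,-0.136,0,0,0,0.008,-0.1941,-0.0605,-0.136,0,0,0,0.008,-0.1941,-0.0605,-0.136,0,0,0,0.008], squeeze=12)

```text
time_s: 21.5
tcp_pos: [0.4877, 0.0295, 0.0655]
tool_rot: [0.001, 1.0, 0.0, 0.002]
wrist_force: [-1.4, -0.6, 11.4]
grip_width: 0.0155
finger_force: 12.0
```

Request:
jog_arm(targets=[0,0,0.0018,0,0,0,0.008,-0.0014,-0.0055,0.0018,0,0,0,0.008,-0.003,-0.0135,0.0018,0,0,0,0.008,-0.0038,-0.0197,0.0018,0,0,0,0.008,-0.0041,-0.0251,0.0018,0,0,0,0.008])

```text
time_s: 22.12
tcp_pos: [0.4814, 0.0045, 0.0658]
tool_rot: [0.001, 1.0, 0.0, -0.001]
wrist_force: [-3.3, 4.2, 6.6]
grip_width: 0.0154
finger_force: 12.0
```

Request:
jog_arm(targets=[0.0004,-0.0108,0,0,0,0,0.008,0.0015,-0.0188,0,0,0,0,0.008])

```text
time_s: 22.38
tcp_pos: [0.4823, -0.0137, 0.0656]
tool_rot: [0.001, 1.0, 0.001, -0.001]
wrist_force: [-2.3, 5.1, 6.5]
grip_width: 0.0153
finger_force: 12.0
```

Request:
jog_arm(targets=[0,-0.0015,0,0,0,0,0.008,0,-0.0015,0,0,0,0,0.008])

```text
time_s: 22.62
tcp_pos: [0.4825, -0.0155, 0.0656]
tool_rot: [0.001, 1.0, 0.001, -0.001]
wrist_force: [-1.5, 3.1, 5.5]
grip_width: 0.0155
finger_force: 12.0
```

Request:
jog_arm(targets=[0.0023,-0.0078,0,0,0,0,0.008,0.0054,-0.0168,0,0,0,0,0.008])

```text
time_s: 22.88
tcp_pos: [0.487, -0.0311, 0.0654]
tool_rot: [0.0, 1.0, 0.001, -0.002]
wrist_force: [-3.0, 6.9, 6.5]
grip_width: 0.0156
finger_force: 12.0
```

Request:
jog_arm(targets=[0.001,-0.0025,0,0,0,0,0.008,0.001,-0.0025,0,0,0,0,0.008])

```text
time_s: 23.12
tcp_pos: [0.4882, -0.0344, 0.0654]
tool_rot: [0.001, 1.0, 0.001, -0.002]
wrist_force: [-4.0, 4.7, 6.3]
grip_width: 0.0154
finger_force: 12.0
```

Request:
jog_arm(targets=[-0.0041,0.0115,0,0,0,0,0.008,-0.0064,0.0211,0,0,0,0,0.008,-0.0075,0.0291,0,0,0,0,0.008,-0.0079,0.0399,0,0,0,0,0.008,-0.0068,0.0515,0,0,0,0,0.008,-0.0052,0.0595,0,0,0,0,0.008,-0.0038,0.0665,0,0,0,0,0.008,-0.0038,0.0675,0,0,0,0,0.008,-0.0038,0.0675,0,0,0,0,0.008])

```text
time_s: 24.25
tcp_pos: [0.4858, 0.0297, 0.0653]
tool_rot: [0.002, 1.0, -0.002, -0.0]
wrist_force: [-3.0, -10.6, -2.3]
grip_width: 0.0154
finger_force: 12.0
```

Request:
jog_arm(targets=[0,-0.0022,0,0,0,0,0.008,0,-0.0022,0,0,0,0,0.03,0,-0.0022,0,0,0,0,0.03,0,-0.0022,0.05,0,0,0,0.03,0.03,0.013,0.1,0,0,0,0.03,0.08,0.033,0.13,0,0,0,0.03,0.13,0.053,0.134,0,0,0,0.03,0.18,0.059,0.134,0,0,0,0.03,0.194,0.059,0.134,0,0,0,0.03,0.194,0.059,0.134,0,0,0,0.03,0.194,0.059,0.134,0,0,0,0.03])

```text
time_s: 25.62
tcp_pos: [0.6796, 0.0916, 0.1995]
tool_rot: [0.001, 1.0, 0.0, -0.0]
wrist_force: [-0.9, 0.3, -0.8]
grip_width: 0.0299
finger_force: 0.0
```

```bash
python3 - <<'E'
from h import *
np.set_printoptions(precision=4,suppress=True)
p=viewer.grab_frame("wrist"); print(wproj(p,np.array([.625,.085,.03])))
save(p,"w6.png",(195,69,415,234),3.6)
E
```

```text
[303.8563 149.7047]
```

View pics/w6.png

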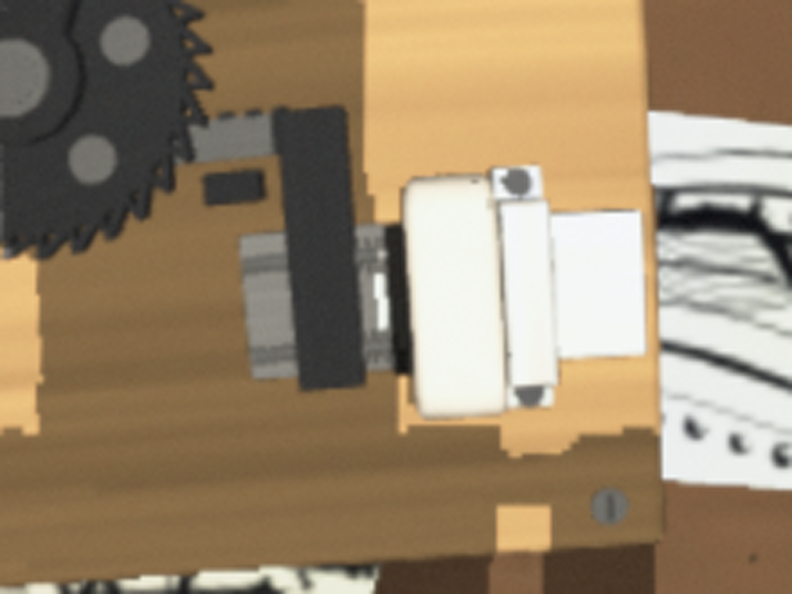

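```bash
python3 - <<'E'
from h import *
for n in("scene","wrist","top"):
    p=viewer.grab_frame(n)
    for r in models.spot_point(p,"handle")[:1]: print(n,r["conf"],(wz if n=="wrist" else onz)(p,r["location"],.081))
o=env.get_obs(); print(o["time_s"],o["wrist_force"])
E
```

```text
scene 0.79 [0.48214761 0.02741554 0.081     ]
top 0.62 [0.48287766 0.0270874  0.081     ]
25.975 [ 0.09089876 -0.16272919  0.26855509]
```

```bash
python3 -c "
from bench import env
print(env.finish_job())"
```

```text
the job is handed in; nothing more can be done
None
```

The eraser lies flat on the bed, clamped between pad and fence at about 29 N (estimated from spring compression and handle push), with the lever back at its rest, and the job was handed in at about 26 s.

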